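# Push a paint cake out of its leaning ring mould and put it in the empty palette pan

### The job

Take hold of the red grip on the leaning mould stand and slide it upward, so that the orange paint cake on its white base is pushed up out of the steel ring far enough to be gripped, but stop while its foot is still held in the ring. Then grip the cake from above, draw it out of the ring and lower it, orange side up, right down to the floor of the empty grey palette pan before letting go. Leave the ink bottles, tape rolls and mug where they are.

Things in the scene. Friction and masses are not known exactly. Their poses are not given: they have to be found in the camera images.
- ring: Steel ring of the mould, fixed, on a stand leaning 35 deg towards the robot. Origin: centre of the upper rim, 125 mm above the table. z: ring axis, up out of the mould, 35 deg from vertical; y: level, sideways; x: up the slope, away from the robot. Outer dia 72, bore 60, 34 deep. Blue deck round it, 100 (x) by 92 (y), 2 below the rim; under it thin legs and a board 165 by 100 by 12.
- cake: Round paint cake, diameter 56, 24 thick: white plastic base 8, orange paint 16 on top; rigid, about 70 g. Origin: centre of its underside; z: its axis, out of the orange face. It starts in the ring on the pusher's head, coaxial with the ring to 2 mm, its top 4 below the rim and its underside 28 below the rim.
- pusher (a joint): Travel of the pusher along the ring's z, m: 0 at the bottom (start), at most 0.036. It lifts the cake as much, so the cake's top stands proud of the rim by the travel minus 4 mm. Friction holds it where it is left (6 N to move, plus 250 g weight). At 28 mm the cake's foot leaves the ring and the cake may slide off; 16 to 24 mm is good.
- push_grip (a point): Centre of the pusher's red grip, moving with it, axes as ring: a bar 14 (x) by 46 (y) by 14 (z), 115 mm to the -y side of the ring's axis, 38 below the rim plane at travel 0. Under it a 12 mm post leads to a crossbar 42 mm lower. Grip it across ring x with the tool along the ring's axis.
- well (a point): Centre of the floor of the round white-floored well in the empty grey pan. Pan 90 by 90 by 12 high; well diameter 68, 8 deep, so its floor is 4 above the table. The pan is fixed, z is up.
- pan_blue: Grey pan like the empty one, fixed, already holding a blue cake whose top is 28 above the table. Origin: centre of the pan's underside.
- pan_green: The same with a green cake.
- ink_yellow: Bystander: yellow ink bottle with black dropper, diameter 42, 78 high; origin under its centre.
- ink_red: Bystander: red ink bottle, same size.
- ink_blue: Bystander: blue ink bottle, same size.
- tape_teal: Bystander: green tape roll lying flat, diameter 54, 15 high; origin under its centre.
- tape_orange: Bystander: orange tape roll lying flat, diameter 48, 12 high.
- mug: Bystander: yellow mug, diameter 80, 85 high.
Mind the look-alikes: they are no part of the job. Of the things that look like the part that bears well, take the one that is nearest to the robot's base at the start.

How it is judged (in metres and radians):
On the way, in this order (a step that is already met when the one before it is completed fails the run):
1. the pusher is raised so that the cake stands at least 8 mm proud of the ring, its foot still in the ring (z of cake in the frame of ring between -0.016 and 0 m and value of joint pusher above 0.011 m and angle between the z axis of cake and the z axis of ring, either way round below 0.15 rad), for 0.2 s.
2. the cake is held in the fingers, clear of the ring (z of cake in the frame of ring above 0.015 m and contact force between the fingers and cake above 0.5 N), for 0.1 s.
3. still held, the cake is lowered to within 4 mm of the floor of the empty pan's well (z of cake in the frame of well below 0.004 m and horizontal distance between cake and well below 0.012 m and angle between cake's own z axis and vertical below 0.2 rad and contact force between the fingers and cake above 0.5 N), for 0.05 s.
At the end, for the whole second after the job is handed in: The cake rests flat in the well of the empty pan, orange side up (upright within 0.06 rad, within 9 mm of the centre, underside within 3 mm of the floor), let go and at rest (horizontal distance between cake and well below 0.009 m and angle between cake's own z axis and vertical below 0.06 rad and z of cake in the frame of well below 0.003 m and contact force between the fingers and cake below 0.05 N and linear speed of cake below 0.01 m/s); the robot touches nothing.
It fails at once if the pusher is raised beyond 28 mm, pushing the cake right out of the ring (value of joint pusher above 0.028 m).
It fails at once if an ink bottle, a tape roll or the mug is moved more than 30 mm (distance of any of ink_yellow, ink_red, ink_blue, tape_teal, tape_orange, mug from where it was at the start of the episode above 0.03 m).
It also fails if it takes over 51 s, if anything falls off the work surface, if the arm or the gripper's body presses on something with over 40 N, if the wrist force passes 120 N, or if a joint passes its speed limit or range.

### The arm

A 6-joint arm with a two-finger parallel gripper is mounted at the origin on the work surface. World frame = base frame: x ahead of the robot, y to its left, z up, the work surface at z = 0. Lengths are in mm, angles in rad, forces in N, time in s.
With the tool pointing down it reaches from about 350 to 850 mm from the base axis. Payload 8.1 kg.
Tool frame: the origin (TCP) lies midway between the tips of the shut fingers; the grasp point (between the pads) lies 19 mm behind it; z points along the fingers, y is the line along which they close (so a half turn about z gives the same grasp; the last joint's range is limited). The gripper opens to 85 mm and grips with 20 to 120 N. Pads are 22 mm wide; open, the fingers measure 114 mm over their backs; the gripper's body (76 mm by 85 mm) begins 54 mm behind the grasp point. The pads swing forward as they close: fully open they stand 13 mm farther back than shut.
Start: joints at [-1.293, 0.13, 1.488, -0, 1.523, -0.085], TCP at [212.956, -560.941, 231.292] pointing down, gripper open.
Joint ranges: [-2.96, 2.96], [-0.89, 2.26], [0.02, 2.5], [-1.34, 4.48], [0, 2.73], [-2.66, 2.66]. Speed limits (rad/s): [2.39, 2.39, 2.79, 3.14, 3.14, 3.14].

### API

Orientations are given as a rotation vector (axis times angle).
In Python, from workcell import * gives the robot as it stands.
- The arm moves only by the tool move_arm, never from a script. Its argument "increments" is a list of rows, each a list of 5 numbers: the closure, from 0 (fully open) to 1 (shut), then the shift along the tool's x, y, z in cm, then the turn about the tool's z in rad. In form: [[gripper, dx, dy, dz, roll], ...]. A call has 1 to 8 rows; each row is the pose to reach, as a shift and turn from the pose commanded when the call began, along the tool's axes at that moment; what a row does not reach only later rows make up. A row lasts 1/8 s, in which the tool goes at most 62.5 mm and 10.7 degrees, less where a joint would pass 70% of its speed; a pose out of reach is approached as far as the arm can. A call with a gripper value outside its range is refused whole. The fingers move at their own pace and stop on an object; "squeeze" is the grip in N (left out, the last holds). Time passes only in rows, so rows that repeat a pose let the fingers close. It gives the time, the measured TCP pose, the force, the opening and the grip force at its end, in the units of the state.
- read_state(): the state, without advancing time (a new reading comes with each control period).
- read_camera(name): name is "scene" or "top"; returns (picture, depth): 400x640x3 uint8, red, green, blue; 400x640 float32, mm along the optical axis (not along the pixel's ray), 0 where there is no reading.
- camera_model(name): a dict with "K" (3x3 intrinsics, pixels), "dist_coeffs" ([k1, k2, p1, p2, k3] as OpenCV has them; the pictures are not rectified), "extrinsics" (4x4, takes a point from world to camera coordinates). Camera axes: x right, y down, z forward; pixel columns grow to the right and rows downward; lengths in mm; the calibration is good to about 2 mm. A picture is of the moment at which its call begins. camera_model takes no time and is no camera call.
- close_job(): hands the job in; it is judged then, once.
The state is a dict: "time_s": time; "joints": joint angles; "joint_vel": joint speeds; "tau": joint torques, N m; "eef_pos": TCP position; "eef_rot": TCP orientation; "contact_force": force on the tool from outside, world axes, zero at the start; "torque": the same for the moment, N m; "opening": finger opening in mm; "grip_force": force on a finger pad.
Only numpy, scipy, OpenCV 4.12 (cv2) and the standard library are available. Lean on these libraries where they do the work, as an engineer would, in place of code of your own. Each camera call takes 0.05 s, during which the arm holds its last target. There are 200 camera calls.

## Working session

There is one attempt and no reset: what is moved stays moved. The work goes in short steps, Python scripts to look and compute and a tool call to move; the robot and the scene stay as the last step left them, time stands still between calls to the robot, and variables do not carry over. Pictures are saved under pics/ and viewed, at most 10 in all, crops included, and the job is handed in when it is done.

Besides the shell and the picture viewer there is one more tool, called after ">>>" as name([rows], argument=value, ...), one row to a line, values as JSON. move_arm: Moves the arm, as the interface text tells. Its arguments: {"type":"object","properties":{"increments":{"type":"array","items":{"type":"array","items":{"type":"number"}}},"squeeze":{"type":"number"}},"required":["increments"]}

```bash
ls; mkdir -p pics
cat > h.py <<'E'
from workcell import *
import numpy as np, cv2
def cam(n):
    m=camera_model(n); return np.array(m["K"],float),np.array(m["dist_coeffs"],float),np.array(m["extrinsics"],float)
def ray(n,px):
    K,d,E=cam(n); p=cv2.undistortPoints(np.array(px,float).reshape(-1,1,2),K,d).reshape(-1,2)
    R,t=E[:3,:3],E[:3,3]; return -R.T@t, np.c_[p,np.ones(len(p))]@R
def at_z(n,px,z):
    o,D=ray(n,px); return o+D*((z-o[2])/D[:,2])[:,None]
def at_d(n,px,dep):  # by depth image
    o,D=ray(n,px); return np.array([o+D[i]*float(np.median(dep[int(p[1])-1:int(p[1])+2,int(p[0])-1:int(p[0])+2])) for i,p in enumerate(px)])
def proj(n,P):
    K,d,E=cam(n); return cv2.projectPoints(np.array(P,float).reshape(-1,1,3),cv2.Rodrigues(E[:3,:3])[0],E[:3,3],K,d)[0].reshape(-1,2)
def tri(na,a,nb,b):
    o1,D1=ray(na,[a]);o2,D2=ray(nb,[b]);d1,d2=D1[0],D2[0]
    s=np.linalg.lstsq(np.c_[d1,-d2],o2-o1,rcond=None)[0]; p,q=o1+s[0]*d1,o2+s[1]*d2
    return (p+q)/2,np.linalg.norm(p-q)
E
python3 - <<'E'
from h import *
for n in("scene","top"):
    p,d=read_camera(n); cv2.imwrite(f"pics/{n}0.png",p[:,:,::-1]); np.save(f"{n}0.npy",d); K,dc,Ex=cam(n); print(n,-Ex[:3,:3].T@Ex[:3,3],Ex[2,:3],K[0,0])
print(read_state())
E
```

```text
pics
scene [1500.51272468   97.10926955  737.15709084] [-0.81815057 -0.06310866 -0.57153035] 374.24798708899175
top [ 445.46364019   53.84101701 1449.65998762] [ 0.09024514  0.00197302 -0.99591763] 389.5069594086147
{'time_s': 0.1, 'joints': array([-1.29340070e+00,  1.31119897e-01,  1.48919331e+00, -1.54770762e-05,
        1.52299538e+00, -8.54161809e-02]), 'joint_vel': array([-1.82190141e-04, -2.05877636e-03, -1.63041279e-03, -1.02820955e-03,
        8.95884917e-05, -1.03228986e-03]), 'tau': array([ 1.42979279e-03, -5.70954537e+01, -5.01940084e+01, -2.57657875e-04,
        8.24269286e-03,  4.55265479e-05]), 'eef_pos': array([ 212.81019719, -560.45104686,  230.31627578]), 'eef_rot': array([-3.08836355e+00, -5.66476130e-01,  2.82349550e-04]), 'contact_force': array([-0.06385262,  0.16158961, -0.24958702]), 'torque': array([-0.06638832,  0.00370414,  0.04355663]), 'grip_force': 0.0, 'opening': 85.6321226687651}
```

View pics/scene0.png

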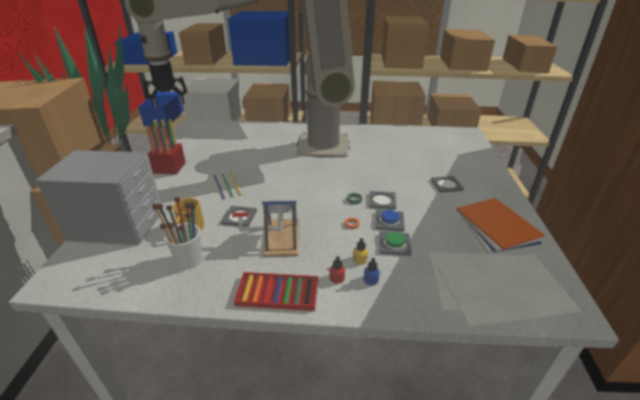

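View pics/top0.png

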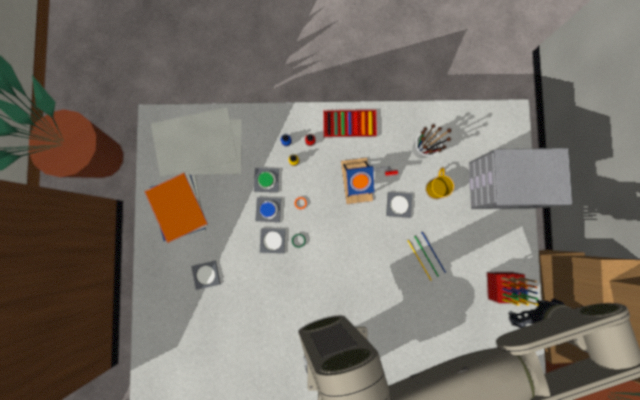

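Run:
```python
from h import *
t=cv2.imread("pics/top0.png");s=cv2.imread("pics/scene0.png")
a=cv2.resize(t[140:300,180:440],None,fx=3,fy=3,interpolation=cv2.INTER_CUBIC)
b=cv2.resize(s[170:290,200:420],None,fx=3.6,fy=3.6,interpolation=cv2.INTER_CUBIC)
cv2.imwrite("pics/topc.png",a);cv2.imwrite("pics/scenec.png",b[:,:792])
d=np.load("top0.npy")
P=[(399,205),(273,240),(206,275),(361,181),(391,173),(268,209),(266,180)]
for p,q in zip(P,at_d("top",P,d)):print(p,q.round(1),np.hypot(*q[:2]).round())
```

```text
(399, 205) [ 549.5 -238.     7.7] 599.0
(273, 240) [426.3 230.4   4.5] 485.0
(206, 275) [301.5 476.9   3.6] 564.0
(361, 181) [625.7 -86.9 121.7] 632.0
(391, 173) [ 655.4 -194.8  100.4] 684.0
(268, 209) [539.7 245.7  27.1] 593.0
(266, 180) [646.5 252.6  29.7] 694.0
```

View pics/topc.png

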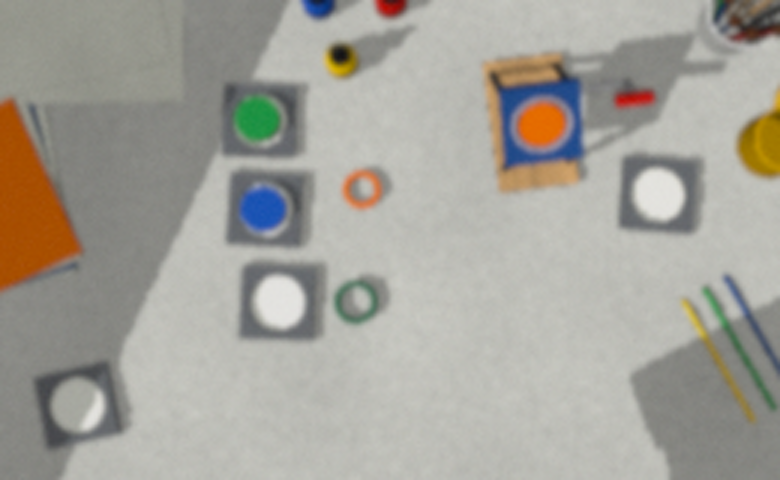

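View pics/scenec.png

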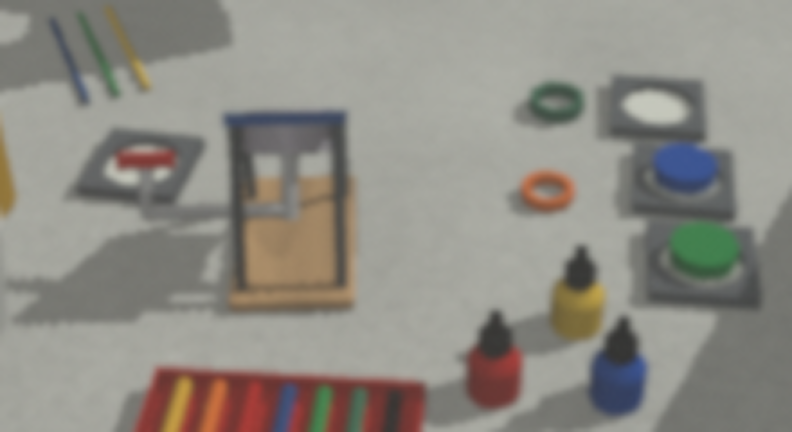

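Run:
```python
from h import *
hsv={n:cv2.cvtColor(cv2.imread(f"pics/{n}0.png"),cv2.COLOR_BGR2HSV) for n in("top","scene")}
D={n:np.load(f"{n}0.npy") for n in hsv}
def seg(n,lo,hi,box):
    m=cv2.inRange(hsv[n],lo,hi);k=np.zeros_like(m);x0,y0,x1,y1=box;k[y0:y1,x0:x1]=m[y0:y1,x0:x1]
    v,u=np.nonzero(k);return np.c_[u,v].astype(float)
def cloud(n,p):
    o,d=ray(n,p);z=D[n][p[:,1].astype(int),p[:,0].astype(int)];return (o+d*z[:,None])[z>0]
r=seg("top",(0,120,80),(8,255,255),(380,160,402,185));rs=seg("scene",(0,110,60),(10,255,255),(222,205,258,222)); rs2=rs
print("red top",len(r),r.mean(0),np.ptp(r,axis=0),np.median(cloud("top",r),0).round(1)); print("scene",len(rs),rs.mean(0),np.ptp(rs,axis=0),np.median(cloud("scene",rs),0).round(1)); print("tri",tri("top",r.mean(0),"scene",rs.mean(0)))
C=cloud("top",r);A=cv2.minAreaRect(r.astype(np.float32));print("redrect",A); vx=cv2.fitLine(C[:,:2].astype(np.float32),2,0,.01,.01).ravel();print("redline",vx,np.degrees(np.arctan2(vx[1],vx[0])))
o=seg("top",(5,150,120),(20,255,255),(345,165,376,198));print("orange",len(o),o.mean(0),np.ptp(o,axis=0),np.median(cloud("top",o),0).round(1),cv2.fitEllipse(cv2.convexHull(o.astype(np.float32))))
b=seg("top",(100,120,50),(125,255,255),(340,155,380,202));B=cloud("top",b);c=B.mean(0);
for _ in range(3):
    U,S,V=np.linalg.svd(B-B.mean(0));n=V[2]*np.sign(V[2][2]);res=(B-B.mean(0))@n;B=B[abs(res)<max(4,1*res.std())]
c=B.mean(0);print("deck",len(B),c.round(1),"n",n.round(3),"tilt",np.degrees(np.arccos(n[2])),"yaw",np.degrees(np.arctan2(-n[1],-n[0])),res.std())
R=cv2.minAreaRect(b.astype(np.float32));print("deckrect",R,cv2.boxPoints(R).round(1).tolist())
for nm,bx in (("A",(262,228,288,254)),("B",(388,193,412,218)),("C",(195,263,218,287))):
    w=seg("top",(0,0,185 if nm!="C" else 150),(179,45,255),bx);e=cv2.fitEllipse(cv2.convexHull(w.astype(np.float32)));P=at_z("top",[e[0]],4)[0];print(nm,len(w),e,P.round(1),np.median(cloud("top",w),0).round(1),np.hypot(*P[:2]).round())
w=seg("scene",(0,0,150),(179,60,255),(368,190,396,209));e=cv2.fitEllipse(cv2.convexHull(w.astype(np.float32)));print("scene A",len(w),e,at_z("scene",[e[0]],4),np.median(cloud("scene",w),0).round(1));print(tri("top",(273.3,240.3),"scene",e[0]))
```

```text
red top 57 [390.96491228 172.54385965] [12.  5.] [ 658.3 -197.1  101.1]
scene 45 [240.28888889 213.86666667] [14.  3.] [ 660.6 -194.6   99.6]
tri (array([ 657.50120363, -195.27549931,   97.17362476]), np.float64(0.004101950841503996))
redrect ((391.0077209472656, 172.56155395507812), (4.341216087341309, 12.279438018798828), 82.87498474121094)
redline [ 1.5253356e-01 -9.8829830e-01  6.5815796e+02 -1.9611209e+02] -81.22622
orange 166 [360.04216867 180.88554217] [14. 13.] [625.7 -83.5 121.3] ((360.0340576171875, 180.92709350585938), (13.48344612121582, 15.307703018188477), 68.00630950927734)
deck 229 [631.1 -83.4 128. ] n [-0.57  -0.065  0.819] tilt 34.98582002618857 yaw 6.468113491210309 1.8806466333075018
deckrect ((360.3861389160156, 179.86138916015625), (26.069976806640625, 25.671960830688477), 84.2894058227539) [[346.29998779296875, 168.1999969482422], [371.8999938964844, 165.60000610351562], [374.5, 191.60000610351562], [348.8999938964844, 194.10000610351562]]
A 224 ((272.7590026855469, 240.16746520996094), (15.934842109680176, 17.28126335144043), 166.3385009765625) [425.7 231.3   4. ] [426.2 230.8   5. ] 484.0
B 218 ((399.2586975097656, 204.23655700683594), (15.641613960266113, 17.033889770507812), 151.0287322998047) [ 552.6 -239.8    4. ] [ 553.2 -239.2    5.3] 602.0
C 241 ((208.5354461669922, 276.7748107910156), (16.731300354003906, 24.207319259643555), 125.61763000488281) [295.  467.4   4. ] [301.8 475.2   5.2] 553.0
scene A 150 ((380.9173889160156, 185.71942138671875), (27.729101181030273, 37.207252502441406), 165.95724487304688) [[328.25936658 234.18903996   4.        ]] [413.7 232.    4.4]
(array([426.03219861, 222.33357398,  65.10973348]), np.float64(0.8471693890508395))
```

```bash
cat >> h.py <<'E'
from scipy.spatial.transform import Rotation as Ro
def go(target,heading=None):
    "print shift in tool axes (cm) and roll (rad) to bring TCP to target (mm), tool y to heading (deg)"
    s=read_state(); R=Ro.from_rotvec(s["eef_rot"]).as_matrix(); d=R.T@(np.array(target)-s["eef_pos"])/10
    hy=np.degrees(np.arctan2(R[1,1],R[0,1])); r=0 if heading is None else -np.radians((heading-hy+180)%360-180)
    print("t",round(s["time_s"],2),"pos",s["eef_pos"].round(1),"head_y",round(hy,1),"F",s["contact_force"].round(1),"open",round(s["opening"],1),"grip",round(s["grip_force"],1),"-> cm",d.round(2),"roll",round(r,3))
E
python3 - <<'E'
from h import *
print("well tri",tri("top",(273.0,240.2),"scene",(382.2,199.7)), at_z("top",[(272.8,240.2)],4),at_z("scene",[(382.2,199.7)],4))
print("cake top at z121.7",at_z("top",[(360.04,180.9)],121.7))
# check ring/grip model by projection
for yaw in (6.5,8):
    c,s=np.cos(np.radians(yaw)),np.sin(np.radians(yaw));S,C=np.sin(np.radians(35)),np.cos(np.radians(35))
    R=np.array([[C*c,-s,-S*c],[C*s,c,-S*s],[S,0,C]]); o=np.array([623.4,-83.8,125])
    print(yaw,"bar centre",o+R@[0,-115,-38],"top/scene px of bar upper face", proj("top",o+R@[0,-115,-31]),proj("scene",o+R@[3,-115,-33]))
    print(" deck corners top",proj("top",[o+R@[a,b,-2] for a,b in((50,46),(50,-46),(-50,-46),(-50,46))]).round(1).tolist())
go([657,-215,260],7)
E
```

```text
well tri (array([425.64705781, 231.10517306,   8.30468789]), np.float64(2.3806337503663277)) [[425.54783018 231.17206954   4.        ]] [[419.13735219 233.11084394   4.        ]]
cake top at z121.7 [[626.04987813 -83.63090468 121.7       ]]
6.5 bar centre [ 658.07416694 -195.59339696   93.87222232] top/scene px of bar upper face [[391.33859531 173.39753649]] [[240.04117245 213.19197354]]
 deck corners top [[345.8, 169.9], [372.8, 166.5], [373.9, 192.3], [347.8, 195.6]]
8 bar centre [ 660.98869495 -194.64742428   93.87222232] top/scene px of bar upper face [[391.07339594 172.5728535 ]] [[240.11031179 213.80987391]]
 deck corners top [[345.5, 170.3], [372.5, 166.1], [374.1, 191.9], [348.2, 195.9]]
t 0.1 pos [ 212.8 -560.5  230.3] head_y -69.2 F [-0.1  0.2 -0.2] open 85.6 grip 0.0 -> cm [ 53.79 -16.54  -2.93] roll -1.33
```

>>> move_arm([
  [0,5.4,-1.7,-3,0],
  [0,54.3,-16.4,-3,-1.33],
  [0,54.3,-16.4,-3,-1.33],
  [0,54.3,-16.4,-3,-1.33],
  [0,54.3,-16.4,-3,-1.33],
  [0,54.3,-16.4,-3,-1.33],
  [0,54.3,-16.4,-3,-1.33],
  [0,54.3,-16.4,-3,-1.33],
])

```text
time_s: 1.1
eef_pos: [604.5, -258.7, 260.7]
eef_rot: [-2.095, -2.34, 0.0]
contact_force: [0.9, -0.6, 0.8]
opening: 85.6
grip_force: 0.0
```

```bash
python3 -c "
from h import *
go([662.6,-214.8,150],7.5)"
```

```text
t 1.1 pos [ 604.5 -258.7  260.7] head_y 6.3 F [ 0.9 -0.6  0.8] open 85.6 grip 0.0 -> cm [ 3.72  6.26 11.07] roll -0.02
```

>>> move_arm([
  [0,0,0,0,0],
  [0,0,0,0,0],
  [0,0,0,0,0],
])

```text
time_s: 1.48
eef_pos: [602.4, -261.4, 261.1]
eef_rot: [-2.105, -2.332, 0.001]
contact_force: [-0.8, -0.4, -0.0]
opening: 85.5
grip_force: 0.0
```

```bash
python3 -c "
from h import *
go([662.6,-214.8,150],7.5)"
```

```text
t 1.48 pos [ 602.4 -261.4  261.1] head_y 5.9 F [-0.8 -0.4 -0. ] open 85.5 grip 0.0 -> cm [ 4.02  6.47 11.11] roll -0.029
```

>>> move_arm([
  [0.4,4.0,6.5,4,-0.029],
  [0.4,4.0,6.5,9,-0.029],
  [0.4,4.0,6.5,11,-0.029],
  [0.4,4.0,6.5,11,-0.029],
  [0.4,4.0,6.5,11,-0.029],
  [0.4,4.0,6.5,11,-0.029],
])

```text
time_s: 2.22
eef_pos: [664.9, -215.2, 154.6]
eef_rot: [2.067, 2.36, 0.002]
contact_force: [-0.2, 0.9, -0.1]
opening: 51.4
grip_force: 0.0
```

Run:
```python
from h import *
go([662.6,-214.8,80],7.5)
p,d=read_camera("scene");q,e=read_camera("top")
a=cv2.resize(p[150:260,190:330,::-1],None,fx=3.2,fy=3.2,interpolation=cv2.INTER_CUBIC)
b=cv2.resize(q[110:220,330:440,::-1],None,fx=3.2,fy=3.2,interpolation=cv2.INTER_CUBIC)
cv2.imwrite("pics/c2.png",np.hstack([a,b])[:, :800]); print(a.shape,b.shape)
```

```text
t 2.23 pos [ 664.9 -215.2  154.6] head_y 7.6 F [-0.2  0.9 -0.1] open 51.4 grip 0.0 -> cm [ 0.09 -0.25  7.46] roll 0.001
(352, 448, 3) (352, 352, 3)
```

View pics/c2.png

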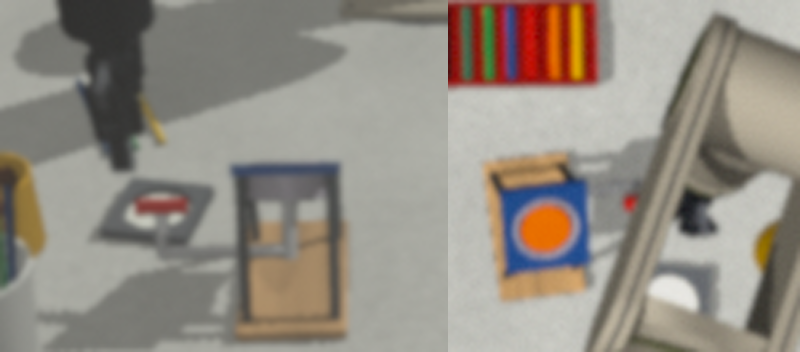

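Run:
```python
from h import *
print("tip px scene",proj("scene",[[689,-212,157],[689,-212,160],[664.9,-215.2,154.6]]))
```

```text
tip px scene [[228.6943548  202.82810466]
 [228.53856403 201.92195309]
 [230.04571861 198.53411972]]
```

>>> move_arm([
  [0.4,0.1,-0.25,3.5,0],
  [0.4,0.1,-0.25,7.2,0],
  [0.4,0.1,-0.25,7.2,0],
  [0.4,0.1,-0.25,7.2,0],
  [0.4,0.1,-0.25,7.2,0],
])

```text
time_s: 2.95
eef_pos: [662.8, -213.8, 82.2]
eef_rot: [2.066, 2.362, 0.002]
contact_force: [-0.1, -0.4, 0.3]
opening: 51.1
grip_force: 0.0
```

Run:
```python
from h import *
go([662.6,-214.8,80],7.5)
p,d=read_camera("scene")
a=cv2.resize(p[170:260,200:320,::-1],None,fx=6,fy=6,interpolation=cv2.INTER_CUBIC)
cv2.imwrite("pics/c3.png",a)
```

```text
t 2.95 pos [ 662.8 -213.8   82.2] head_y 7.6 F [-0.1 -0.4  0.3] open 51.1 grip 0.0 -> cm [-0.1  -0.04  0.22] roll 0.003
```

View pics/c3.png

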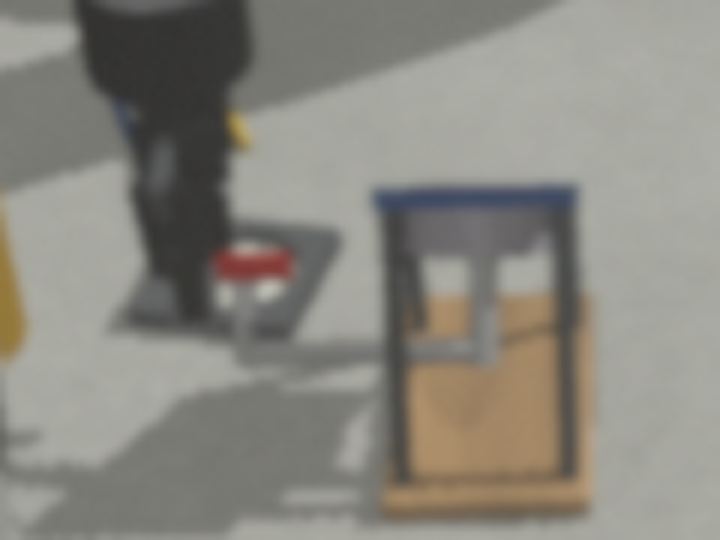

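>>> move_arm([
  [0.4,0.35,0,0.1,0],
  [0.6,0.35,0,0.1,0],
  [0.7,0.35,0,0.1,0],
  [0.8,0.35,0,0.1,0],
  [1,0.35,0,0.1,0],
  [1,0.35,0,0.1,0],
  [1,0.35,0,0.1,0],
], squeeze=60)

```text
time_s: 3.88
eef_pos: [659.7, -210.3, 78.9]
eef_rot: [-2.07, -2.362, 0.002]
contact_force: [-9.5, -0.1, 6.4]
opening: 17.2
grip_force: 53.5
```

Run:
```python
from h import *
go([662.6,-214.8,80],7.5)
```

```text
t 3.88 pos [ 659.7 -210.3   78.9] head_y 7.5 F [-9.5 -0.1  6.4] open 17.2 grip 53.5 -> cm [-0.49  0.23 -0.11] roll 0.001
```

>>> move_arm([
  [1,0,-0.3,-0.43,0],
  [1,0,-0.6,-0.86,0],
  [1,0,-0.9,-1.29,0],
  [1,0,-1.15,-1.65,0],
  [1,0,-1.15,-1.65,0],
  [1,0,-1.15,-1.65,0],
])

```text
time_s: 4.62
eef_pos: [648.9, -212.8, 94.0]
eef_rot: [2.07, 2.362, -0.003]
contact_force: [0.6, -4.9, -3.9]
opening: 16.1
grip_force: 71.9
```

```bash
cat > look.py <<'E'
from h import *
def cake(tag):
    p,d=read_camera("top");np.save(f"top_{tag}.npy",d);cv2.imwrite(f"pics/top_{tag}.png",p[:,:,::-1])
    hsv=cv2.cvtColor(p,cv2.COLOR_RGB2HSV);m=cv2.inRange(hsv,(5,150,110),(20,255,255));k=np.zeros_like(m);k[155:200,340:382]=m[155:200,340:382]
    v,u=np.nonzero(cv2.erode(k,np.ones((3,3))));q=np.c_[u,v].astype(float);o,D=ray("top",q);P=o+D*d[v,u][:,None]
    v2,u2=np.nonzero(k);c=(u2.mean(),v2.mean())
    print(tag,"orange px",len(u2),np.round(c,2),"median",np.median(P,0).round(1))
    return c,P
E
python3 - <<'E'
from look import *
go([0,0,0]); c,P=cake("lift")
E
```

```text
t 4.62 pos [ 648.9 -212.8   94. ] head_y 7.5 F [ 0.6 -4.9 -3.9] open 16.1 grip 71.9 -> cm [ 29.63 -61.53   9.39] roll 0
lift orange px 195 [360.69 182.77] median [617.  -84.3 137.2]
```

>>> move_arm([
  [1,0,-0.07,-0.1,0],
  [1,0,-0.15,-0.22,0],
  [1,0,-0.15,-0.22,0],
  [1,0,-0.15,-0.22,0],
])

```text
time_s: 5.18
eef_pos: [647.6, -212.9, 95.9]
eef_rot: [2.07, 2.362, -0.002]
contact_force: [3.5, -5.8, -6.8]
opening: 15.8
grip_force: 71.7
```

Run:
```python
from look import *
go([0,0,0]); c,P=cake("lift2")
print(at_z("top",[c],137.5))
```

```text
t 5.17 pos [ 647.6 -212.9   95.9] head_y 7.5 F [ 3.5 -5.8 -6.8] open 15.8 grip 71.7 -> cm [ 29.63 -61.41   9.55] roll 0
lift2 orange px 196 [360.95 183.02] median [616.5 -85.  139.4]
[[616.60445242 -84.91791013 137.5       ]]
```

>>> move_arm([
  [0.4,0,0,0,0],
  [0.4,0,0,0,0],
  [0.4,0,0,0,0],
  [0.4,0,0,-5,0],
  [0.4,0,0,-11,0],
  [0.4,0,0,-12,0],
  [0.2,0,0,-12,0],
  [0,0,0,-12,0],
])

```text
time_s: 6.22
eef_pos: [646.8, -210.8, 214.5]
eef_rot: [-2.066, -2.362, 0.002]
contact_force: [-0.1, -0.3, -0.5]
opening: 83.5
grip_force: 0.0
```

Run:
```python
from look import *
go([615.8,-85,200],97.5); c,P=cake("rel")
```

```text
t 6.22 pos [ 646.8 -210.8  214.5] head_y 7.7 F [-0.1 -0.3 -0.5] open 83.5 grip 0.0 -> cm [12.88 -1.4   1.48] roll -1.568
rel orange px 196 [360.95 183.02] median [616.4 -84.7 139.8]
```

>>> move_arm([
  [0,6,-0.7,0,-0.18],
  [0,12.9,-1.4,0,-0.7],
  [0,12.9,-1.4,0,-1.568],
  [0,12.9,-1.4,0,-1.568],
  [0,12.9,-1.4,0,-1.568],
  [0,12.9,-1.4,0,-1.568],
  [0,12.9,-1.4,0,-1.568],
  [0,12.9,-1.4,0,-1.568],
])

```text
time_s: 7.28
eef_pos: [615.8, -85.1, 214.7]
eef_rot: [0.096, -3.137, -0.001]
contact_force: [-0.2, -0.6, -0.4]
opening: 85.7
grip_force: 0.0
```

>>> move_arm([
  [0,0,0,0,-0.18],
  [0,0,0,0,-0.18],
  [0,0,0,0,-0.18],
])

```text
time_s: 7.65
eef_pos: [616.3, -85.2, 215.8]
eef_rot: [0.362, -3.119, -0.001]
contact_force: [-0.1, -0.3, 0.5]
opening: 85.5
grip_force: 0.0
```

Run:
```python
from look import *
go([615.8,-85,140],97.5)
```

```text
t 7.65 pos [616.3 -85.2 215.8] head_y 103.2 F [-0.1 -0.3  0.5] open 85.5 grip 0.0 -> cm [0.03 0.03 7.58] roll 0.1
```

>>> move_arm([
  [0,0,0,3,0.1],
  [0,0,0,6.5,0.1],
  [0,0,0,8.7,0.1],
  [0.1,0,0,8.7,0.1],
  [0.2,0,0,8.7,0.1],
  [0.2,0,0,8.7,0.1],
  [0.2,0,0,8.7,0.1],
])

```text
time_s: 8.52
eef_pos: [617.5, -85.5, 131.1]
eef_rot: [-0.212, 3.133, -0.001]
contact_force: [0.3, -0.8, -0.7]
opening: 68.1
grip_force: 0.0
```

Run:
```python
from look import *
go([615.8,-85,123.5],97.5)
p,d=read_camera("scene")
a=cv2.resize(p[150:230,240:330,::-1],None,fx=7,fy=7,interpolation=cv2.INTER_CUBIC)
cv2.imwrite("pics/c4.png",a)
```

```text
t 8.53 pos [617.5 -85.5 131.1] head_y 97.7 F [ 0.3 -0.8 -0.7] open 68.1 grip 0.0 -> cm [0.16 0.07 0.76] roll 0.004
```

View pics/c4.png

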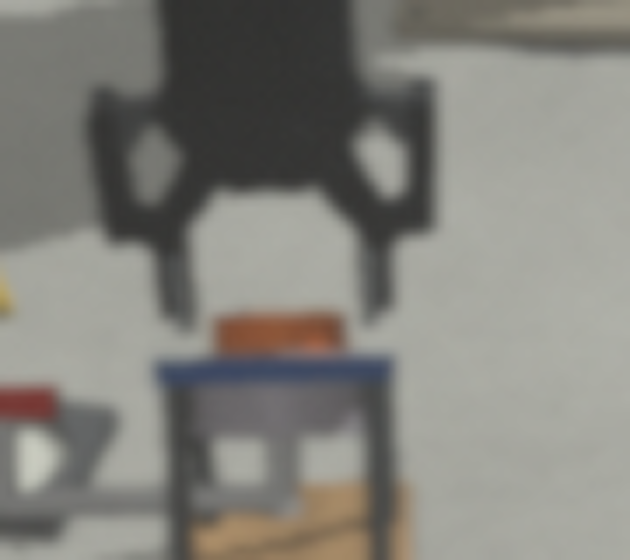

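>>> move_arm([
  [0.2,0.15,0.05,0.5,0],
  [0.2,0.15,0.05,0.85,0],
  [0.2,0.15,0.05,0.85,0],
  [0.3,0.15,0.05,0.85,0],
  [0.4,0.15,0.05,0.85,0],
  [0.5,0.15,0.05,0.85,0],
  [0.5,0.15,0.05,0.85,0],
  [0.5,0.15,0.05,0.85,0],
], squeeze=25)

```text
time_s: 9.57
eef_pos: [615.3, -85.3, 121.6]
eef_rot: [-0.212, 3.134, -0.001]
contact_force: [-0.9, -1.3, 3.8]
opening: 54.6
grip_force: 27.7
```

Run:
```python
from look import *
go([615.8,-85,122.5],97.5)
p,d=read_camera("scene")
a=cv2.resize(p[150:230,240:330,::-1],None,fx=7,fy=7,interpolation=cv2.INTER_CUBIC)
cv2.imwrite("pics/c5.png",a)
```

```text
t 9.57 pos [615.3 -85.3 121.6] head_y 97.7 F [-0.9 -1.3  3.8] open 54.6 grip 27.7 -> cm [-0.05  0.02 -0.09] roll 0.004
```

View pics/c5.png

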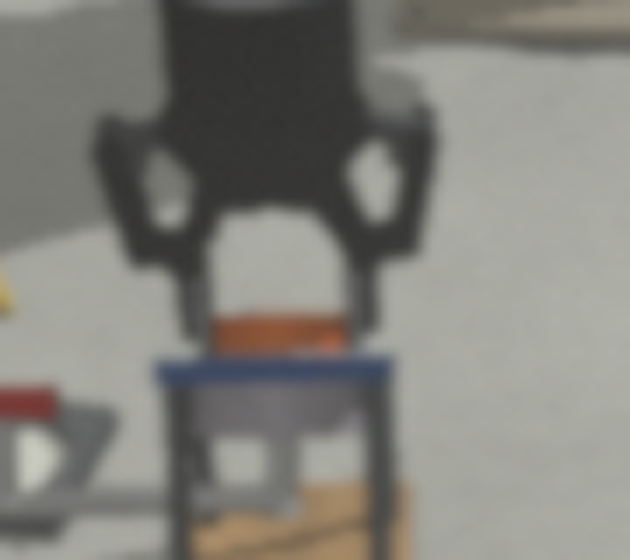

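>>> move_arm([
  [0.6,0.29,0,-0.41,0],
  [0.6,0.57,0,-0.82,0],
  [0.6,1.15,0,-1.64,0],
  [0.6,1.72,0,-2.46,0],
  [0.6,2.3,0,-3.3,0],
  [0.6,2.3,0,-6,0],
  [0.6,2.3,0,-8,0],
  [0.6,2.3,0,-8,0],
])

```text
time_s: 10.62
eef_pos: [593.8, -88.5, 204.2]
eef_rot: [-0.212, 3.13, -0.002]
contact_force: [-0.1, -0.4, -1.0]
opening: 55.2
grip_force: 26.7
```

Run:
```python
from look import *
go([425.6,231.2,150],97.5)
p,d=read_camera("scene")
a=cv2.resize(p[110:230,230:340,::-1],None,fx=4.5,fy=4.5,interpolation=cv2.INTER_CUBIC)
q,e=read_camera("top"); b=cv2.resize(q[150:230,330:400,::-1],None,fx=4.0,fy=4.0)
b=cv2.copyMakeBorder(b,0,a.shape[0]-b.shape[0],0,0,0)
cv2.imwrite("pics/c6.png",np.hstack([a,b]))
hsv=cv2.cvtColor(q,cv2.COLOR_RGB2HSV);m=cv2.inRange(hsv,(5,150,110),(20,255,255))[150:230,330:400];v,u=np.nonzero(m);P=at_d("top",np.c_[u+330,v+150],e);n=np.linalg.svd(P-np.median(P,0))[2][2];print(len(u),np.median(P,0),n)
```

```text
t 10.62 pos [593.8 -88.5 204.2] head_y 97.7 F [-0.1 -0.4 -1. ] open 55.2 grip 26.7 -> cm [12.39 33.96  5.31] roll 0.004
28 [578.09373788 -81.76226104 206.64952383] [ 0.9885617  -0.1340633   0.06908548]
```

View pics/c6.png

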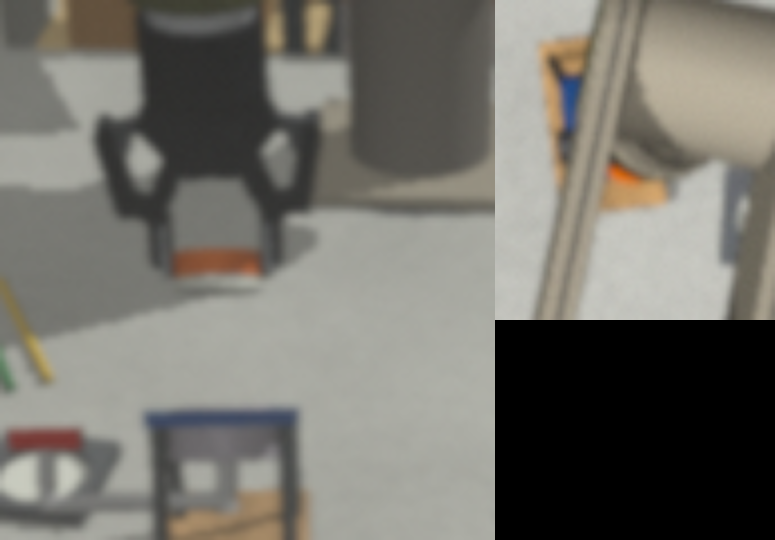

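Run:
```python
from h import *
go([407.3,228.8,204],97.5)
t=cv2.imread("pics/top0.png");g=cv2.cvtColor(t,cv2.COLOR_BGR2GRAY).astype(int);c=g[225:257,255:292]
dark=(cv2.resize(c.astype(np.uint8),None,fx=8,fy=8,interpolation=cv2.INTER_CUBIC)<140).astype(np.uint8)
n,l,st,ce=cv2.connectedComponentsWithStats(dark);i=1+np.argmax(st[1:,4]);cs,_=cv2.findContours((l==i).astype(np.uint8),cv2.RETR_CCOMP,cv2.CHAIN_APPROX_NONE)
cs=sorted(cs,key=cv2.contourArea)[::-1];
f=lambda q:((np.array(q)+.5)/8-.5+[255,225])
r=cv2.minAreaRect(cs[0]);e=cv2.fitEllipse(cs[1]);print(f(r[0]),np.array(r[1])/8,r[2],at_z("top",[f(r[0])],12));print(f(e[0]),np.array(e[1])/8,at_z("top",[f(e[0])],8)); print(c.min(),c.max(),c[15])
```

```text
t 10.72 pos [592.4 -88.1 201.1] head_y 97.7 F [-0.6  0.1 -1.7] open 54.8 grip 26.7 -> cm [14.06 33.9  -0.29] roll 0.004
[273.69412231 239.95754719] [27.63503265 25.45646667] 2.4470486640930176 [[426.5026158  226.90255134  12.        ]]
[272.62059021 240.2009573 ] [18.50243759 19.48156548] [[425.60775154 231.34261672   8.        ]]
101 228 [188 188 188 185 171 138 110 105 126 162 196 219 225 226 226 225 226 227
 227 227 225 226 226 227 225 213 176 131 106 104 119 128 137 153 174 172
 142]
```

>>> move_arm([
  [0.6,2,5,0,0],
  [0.6,4.4,10.5,0,0],
  [0.6,6.5,16,0,0],
  [0.6,9,22,0,0],
  [0.6,11.5,28,0,0],
  [0.6,14.05,33.9,0,0],
  [0.6,14.05,33.9,0,0],
  [0.6,14.05,33.9,0,0],
])

```text
time_s: 11.72
eef_pos: [407.0, 228.7, 200.4]
eef_rot: [0.215, -3.133, 0.001]
contact_force: [1.1, -1.0, -1.6]
opening: 55.1
grip_force: 26.8
```

Run:
```python
from h import *
go([407.3,228.9,60],97.5)
```

```text
t 11.72 pos [407.  228.7 200.4] head_y 97.8 F [ 1.1 -1.  -1.6] open 55.1 grip 26.8 -> cm [-0.05  0.02 14.04] roll 0.006
```

>>> move_arm([
  [0.6,0,0,5,0],
  [0.6,0,0,10,0],
  [0.6,0,0,13,0],
  [0.6,0,0,14,0],
  [0.6,0,0,14,0],
  [0.6,0,0,14,0],
])

```text
time_s: 12.48
eef_pos: [409.0, 229.0, 63.0]
eef_rot: [-0.211, 3.132, 0.001]
contact_force: [0.4, -0.5, -0.6]
opening: 54.5
grip_force: 26.8
```

Run:
```python
from h import *
go([407.3,228.9,24],97.5)
p,d=read_camera("scene");s=read_state();u0,v0=proj("scene",s["eef_pos"]+[28,4,27])[0];print(u0,v0)
hsv=cv2.cvtColor(p,cv2.COLOR_RGB2HSV);m=cv2.inRange(hsv,(0,120,60),(22,255,255));x0,y0=int(u0)-20,int(v0)-20
v,u=np.nonzero(m[y0:y0+40,x0:x0+40]);u=u+x0;v=v+y0;P=at_d("scene",np.c_[u,v],d)-s["eef_pos"]
print(len(u),u.min(),u.max(),u.mean(),v.min(),v.max(),v.mean(),P.min(0),P.max(0));k=abs(u-u.mean())<4;print(np.median(P[k],0))
# white underside just below
cu=int(round(u.mean()))
for vv in range(v.min()-2,v.max()+8):print(vv,p[vv,cu],(at_d("scene",[(cu,vv)],d)[0]-s["eef_pos"]).round(1))
```

```text
t 12.47 pos [409. 229.  63.] head_y 97.7 F [ 0.4 -0.5 -0.6] open 54.5 grip 26.8 -> cm [0.18 0.02 3.9 ] roll 0.004
384.9672168096955 181.2079379264361
36 377 390 383.1666666666667 180 182 180.88888888888889 [  5.1378881  -20.53401565  14.6840053 ] [24.31439402 23.19682072 26.48742013]
[20.44264026 -1.69061393 23.49952923]
178 [158 141 127] [-141.3   16.9  -62.1]
179 [146 109  89] [17.4 -1.9 28.8]
180 [140  89  63] [19.5 -1.8 26.2]
181 [138  87  60] [21.4 -1.7 23.5]
182 [138  95  72] [23.6 -1.6 21. ]
183 [137 114  98] [26.1 -1.6 18.7]
184 [139 133 123] [27.6 -1.4 15.7]
185 [136 136 129] [29.3 -1.2 12.8]
186 [138 139 132] [-0.7  2.9 -9.9]
187 [156 157 149] [-71.8  12.  -58.6]
188 [165 166 159] [-69.7  12.2 -61.6]
189 [165 167 159] [-60.4  11.4 -60. ]
```

>>> move_arm([
  [0.6,-0.05,0,2,0],
  [0.6,-0.05,0,3.2,0],
  [0.6,-0.05,0,3.4,0],
  [0.6,-0.05,0,3.4,0],
  [0.6,-0.05,0,3.4,0],
])

```text
time_s: 13.15
eef_pos: [408.5, 229.1, 28.1]
eef_rot: [-0.212, 3.133, 0.001]
contact_force: [-0.4, -0.3, 0.3]
opening: 54.7
grip_force: 26.8
```

>>> move_arm([
  [0.6,0,0,0.15,0],
  [0.6,0,0,0.3,0],
  [0.6,0,0,0.3,0],
])

```text
time_s: 13.52
eef_pos: [407.9, 228.8, 24.3]
eef_rot: [0.212, -3.134, 0.0]
contact_force: [-0.5, -0.2, -1.2]
opening: 55.0
grip_force: 26.8
```

>>> move_arm([
  [0.6,-0.1,0,0.1,0],
  [0.6,-0.1,0,0.2,0],
  [0.6,-0.1,0,0.2,0],
])

```text
time_s: 13.9
eef_pos: [409.4, 229.1, 22.9]
eef_rot: [-0.212, 3.134, 0.0]
contact_force: [-1.3, -0.4, 4.8]
opening: 54.9
grip_force: 27.4
```

>>> move_arm([
  [0.6,0,0,0.1,0],
  [0.6,0,0,0.2,0],
  [0.6,0,0,0.2,0],
])

```text
time_s: 14.28
eef_pos: [410.6, 229.4, 21.8]
eef_rot: [-0.212, 3.131, 0.001]
contact_force: [-0.2, -1.6, 9.0]
opening: 55.0
grip_force: 27.9
```

>>> move_arm([
  [0.6,-0.2,0,0.07,0],
  [0.6,-0.4,0,0.15,0],
  [0.6,-0.6,0,0.27,0],
  [0.6,-0.8,0,0.4,0],
  [0.6,-0.8,0,0.4,0],
])

```text
time_s: 14.9
eef_pos: [417.8, 230.4, 17.1]
eef_rot: [-0.212, 3.133, 0.001]
contact_force: [-1.2, -1.3, 4.9]
opening: 54.9
grip_force: 28.8
```

```bash
cat > side.py <<'E'
from h import *
p,d=read_camera("scene");s=read_state();e=s["eef_pos"];print(e.round(1),s["contact_force"].round(1))
u0,v0=proj("scene",[425.6,231.3,30])[0];cu=int(round(u0))
for vv in range(int(v0)-10,int(v0)+10):print(vv,p[vv,cu],at_d("scene",[(cu,vv)],d)[0].round(1))
E
python3 side.py
```

```text
[417.8 230.4  17.2] [-0.3 -0.2  5.2]
184 [166 168 160] [310.7 239.5   0.7]
185 [167 168 161] [318.5 239.    1.2]
186 [167 168 160] [3.236e+02 2.388e+02 1.000e-01]
187 [167 166 158] [332.6 238.1   1.4]
188 [170 158 146] [339.3 237.7   1.3]
189 [177 139 117] [343.4 237.6  -0.4]
190 [177 114  82] [398.2 231.3  30.4]
191 [162  96  62] [415.1 229.6  37.2]
192 [143  86  57] [425.6 228.7  39.9]
193 [134  82  56] [436.2 227.8  42.8]
194 [131  81  55] [439.3 227.8  40.8]
195 [131  81  56] [440.8 228.   37.7]
196 [131  84  62] [442.7 228.1  35. ]
197 [132 101  86] [443.7 228.3  31.6]
198 [132 123 114] [444.7 228.6  28.2]
199 [134 134 127] [443.7 229.1  23.5]
200 [137 138 131] [426.6 231.6   7.8]
201 [140 141 133] [428.6 231.7   4.9]
202 [140 142 134] [435.5 231.3   5.5]
203 [134 136 130] [439.9 231.1   4.4]
```

>>> move_arm([
  [0.6,-0.15,0,0.13,0],
  [0.6,-0.3,0,0.27,0],
  [0.6,-0.45,0,0.4,0],
  [0.6,-0.58,0,0.52,0],
  [0.6,-0.68,0,0.62,0],
  [0.6,-0.68,0,0.62,0],
])

```text
time_s: 15.7
eef_pos: [424.4, 231.3, 10.9]
eef_rot: [-0.212, 3.133, 0.001]
contact_force: [-1.0, -0.5, 5.2]
opening: 54.9
grip_force: 30.3
```

```bash
python3 side.py | sed -n '1p;4,19p'
```

```text
[424.3 231.3  10.9] [-1.2 -1.4  4.9]
186 [167 168 160] [326.1 238.5   1.6]
187 [166 167 159] [333.6 238.    2. ]
188 [168 165 157] [339.  237.7   1.1]
189 [175 154 141] [343.5 237.6  -0.4]
190 [187 129 102] [397.7 231.4  30.1]
191 [193 112  71] [403.8 231.   29.9]
192 [192 108  64] [412.1 230.4  31.1]
193 [180 102  62] [417.1 230.1  30.4]
194 [154  90  57] [426.6 229.3  32.4]
195 [138  84  56] [433.1 228.9  32.7]
196 [135  83  56] [437.7 228.7  31.7]
197 [131  81  56] [444.1 228.3  31.9]
198 [128  79  55] [446.7 228.3  29.6]
199 [127  81  59] [445.6 228.9  24.7]
200 [128  93  74] [447.4 229.   21.9]
201 [130 112  99] [447.8 229.3  18.1]
```

>>> move_arm([
  [0.6,-0.05,0,0.1,0],
  [0.6,-0.1,0,0.2,0],
  [0.6,-0.1,0,0.2,0],
])

```text
time_s: 16.12
eef_pos: [425.7, 231.5, 9.1]
eef_rot: [-0.212, 3.133, 0.001]
contact_force: [-0.6, -1.2, 6.1]
opening: 54.4
grip_force: 30.9
```

```bash
python3 side.py | sed -n '1p;8,19p'
```

```text
[425.7 231.5   9.1] [-0.2 -0.8  5.9]
190 [184 134 107] [393.7 231.9  27.5]
191 [192 115  75] [400.7 231.4  27.9]
192 [194 110  65] [410.  230.6  29.8]
193 [187 106  63] [417.4 230.1  30.5]
194 [169  97  60] [423.1 229.8  30.2]
195 [149  88  58] [428.1 229.5  29.4]
196 [138  84  56] [436.5 228.9  30.8]
197 [135  82  56] [442.6 228.5  30.9]
198 [131  80  55] [445.4 228.5  28.7]
199 [127  79  56] [447.3 228.6  25.9]
200 [126  81  59] [446.9 229.1  21.6]
201 [125  92  75] [448.7 229.2  18.7]
```

>>> move_arm([
  [0.6,-0.05,0,0.1,0],
  [0.6,-0.05,0,0.2,0],
  [0.6,-0.05,0,0.2,0],
])

```text
time_s: 16.55
eef_pos: [426.5, 231.6, 8.0]
eef_rot: [-0.212, 3.132, 0.001]
contact_force: [-4.0, -1.2, 15.4]
opening: 54.6
grip_force: 35.9
```

```bash
python3 side.py | sed -n '1p;8,19p'
```

```text
[426.4 231.6   8. ] [-3.7 -3.3 15.4]
190 [184 135 109] [394.3 231.8  27.9]
191 [192 116  76] [403.1 231.1  29.5]
192 [195 109  65] [409.2 230.7  29.3]
193 [191 107  64] [416.3 230.2  29.8]
194 [177 101  61] [421.5 230.   29.1]
195 [154  90  58] [428.6 229.5  29.7]
196 [140  84  56] [434.4 229.1  29.5]
197 [137  83  56] [442.3 228.5  30.6]
198 [134  82  55] [445.3 228.5  28.6]
199 [128  79  55] [447.7 228.6  26.2]
200 [125  79  56] [449.3 228.8  23.2]
201 [126  85  64] [448.6 229.2  18.6]
```

>>> move_arm([
  [0.6,0.05,0,0.1,0],
  [0.6,0.05,0,0.1,0],
])

```text
time_s: 16.85
eef_pos: [426.5, 231.7, 7.8]
eef_rot: [-0.212, 3.131, 0.001]
contact_force: [-6.8, -4.2, 22.4]
opening: 54.6
grip_force: 39.4
```

```bash
python3 side.py | sed -n '1p;8,19p'
```

```text
[426.5 231.6   7.8] [-6.1 -4.2 23.1]
190 [184 135 109] [395.5 231.6  28.7]
191 [192 116  77] [400.  231.5  27.4]
192 [195 109  65] [406.5 231.   27.5]
193 [191 106  63] [413.3 230.6  27.8]
194 [177 100  61] [421.6 230.   29.2]
195 [154  91  59] [425.8 229.8  27.8]
196 [141  85  57] [431.8 229.4  27.8]
197 [138  84  57] [441.4 228.6  30.1]
198 [134  82  57] [444.8 228.6  28.3]
199 [128  79  55] [447.1 228.7  25.8]
200 [125  79  55] [449.1 228.8  23. ]
201 [126  85  64] [449.7 229.1  19.4]
```

>>> move_arm([
  [0.6,0,0,-0.15,0],
  [0.3,0,0,-0.15,0],
  [0.15,0,0,-0.15,0],
  [0.15,0,0,-0.15,0],
  [0.1,0,0,-3,0],
  [0.1,0,0,-8,0],
  [0.1,0,0,-13,0],
  [0.1,0,0,-13,0],
])

```text
time_s: 17.9
eef_pos: [427.8, 232.5, 140.1]
eef_rot: [-0.212, 3.126, 0.004]
contact_force: [0.6, 0.3, -0.8]
opening: 76.9
grip_force: 0.0
```

```bash
python3 side.py | sed -n '1p;8,19p'; python3 -c "
from h import *
go([360,-100,250])"
```

```text
[426.2 231.8 137.3] [-0.1 -0.  -1.2]
190 [184 135 110] [397.4 231.4  29.9]
191 [192 117  78] [402.4 231.2  29. ]
192 [194 111  66] [409.  230.7  29.1]
193 [195 110  66] [412.9 230.6  27.6]
194 [195 110  66] [420.  230.1  28.2]
195 [195 110  66] [425.2 229.9  27.5]
196 [194 110  66] [432.7 229.3  28.3]
197 [192 108  65] [439.2 228.9  28.6]
198 [180 103  64] [443.8 228.7  27.6]
199 [152  91  59] [447.1 228.7  25.8]
200 [131  82  59] [448.  228.9  22.3]
201 [126  84  64] [448.6 229.2  18.6]
t 17.95 pos [426.2 231.8 137.3] head_y 97.7 F [-0.1 -0.  -1.2] open 77.0 grip 0.0 -> cm [ 10.98 -31.97 -11.36] roll 0
```

Cake top is flat at about 28 mm. I move the arm aside to check with the top camera.

>>> move_arm([
  [0.1,0,0,-6,0],
  [0.1,2,-5,-11,0],
  [0.1,5,-11,-11,0],
  [0.1,7,-17,-11,0],
  [0.1,9,-23,-11,0],
  [0.1,11,-29,-11,0],
  [0.1,11,-32,-11,0],
  [0.1,11,-32,-11,0],
])

```text
time_s: 18.95
eef_pos: [357.7, -103.1, 243.2]
eef_rot: [0.204, -3.132, -0.001]
contact_force: [0.7, 0.5, -0.1]
opening: 76.9
grip_force: 0.0
```

Run:
```python
from h import *
p,d=read_camera("top");hsv=cv2.cvtColor(p,cv2.COLOR_RGB2HSV);m=cv2.inRange(hsv,(5,130,90),(20,255,255))[220:260,250:292]
v,u=np.nonzero(m);v=v+220;u=u+250;c=(u.mean(),v.mean());print(len(u),c,at_z("top",[c],28))
mi=cv2.erode(m,np.ones((3,3)));v,u=np.nonzero(mi);P=at_d("top",np.c_[u+250,v+220],d);print(np.median(P,0));A=np.c_[P[:,:2]-P[:,:2].mean(0),np.ones(len(P))];print("slope,h",np.linalg.lstsq(A,P[:,2],rcond=None)[0])
cv2.imwrite("pics/end.png",cv2.resize(p[130:280,180:440,::-1],None,fx=3,fy=3,interpolation=cv2.INTER_CUBIC)); go([0,0,0])
```

```text
178 (np.float64(271.8876404494382), np.float64(240.6573033707865)) [[424.26796086 231.54736628  28.        ]]
[423.29938038 231.01597909  28.93444487]
slope,h [ 7.01721170e-03 -3.57956243e-03  2.90439743e+01]
t 19.0 pos [ 357.9 -101.6  243.3] head_y 97.5 F [-0.2  0.6 -0.5] open 76.5 grip 0.0 -> cm [34.08 14.71 24.46] roll 0
```

View pics/end.png

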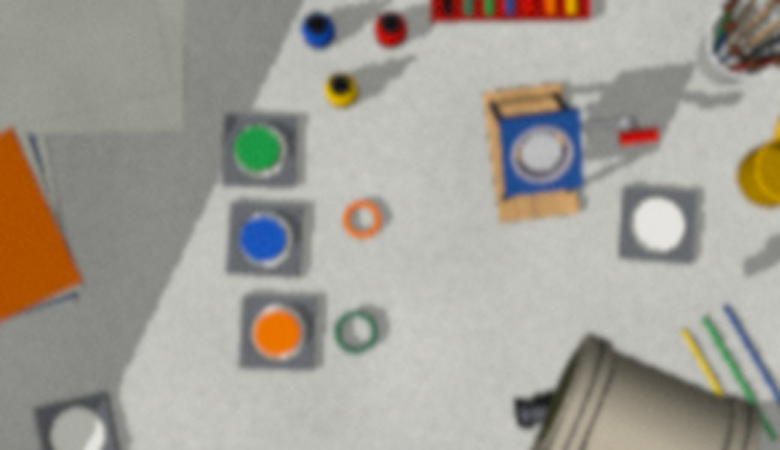

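The picture shows the orange cake flat in the nearest empty pan, at crop (278,332), about 2 mm off centre and tilted under 0.01 rad. The ring at (540,152) is empty and the bystanders are where they were, so I hand in.

```bash
python3 -c "
from workcell import *
print(close_job())"
```

```text
the job is handed in; nothing more can be done
None
```

The job is handed in at about 19 s: the orange cake lies flat, orange side up, in the nearest empty pan, about 2 mm off centre by the top camera. The bystanders were not moved; the hand-in gave no verdict.

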